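Load the label maker and hold its feed key

ROBOT

A 7-joint arm with a two-finger parallel gripper is mounted at the origin on a cart in front of the work surface, level with it; the furniture and walls round the work are solid. World frame = base frame: x ahead of the robot, y to its left, z up, the work surface at z = 0. Lengths are in mm, angles in degrees, forces in N, time in s.
With the tool pointing down it reaches from about 350 to 900 mm from the base axis. Payload 8.1 kg.
Tool frame: the origin (TCP) lies midway between the tips of the shut fingers; the grasp point (between the pads) lies 19 mm behind it; z points along the fingers, y is the line along which they close (so a half turn about z gives the same grasp; the last joint's range is limited). The gripper opens to 85 mm and grips with 20 to 120 N. Pads are 22 mm wide; open, the fingers measure 114 mm over their backs; the gripper's body (76 mm by 85 mm) begins 54 mm behind the grasp point. The pads swing forward as they close: fully open they stand 13 mm farther back than shut.
Start: joints at [69.866, 24.895, 1.432, 90.138, -0.665, 64.973, -4.303], TCP at [153.876, -605.775, 231.323] pointing down, gripper open.
Joint ranges: [-149.89, 149.89], [-25.12, 119.58], [-72.63, 75.52], [4.76, 147.25], [-75.54, 255.54], [6.69, 114.76], [-157.13, 157.13]. Speed limits (degrees/s): [127.2, 127.2, 172.46, 172.46, 180, 180, 180].

INTERFACE

Orientations are given as [roll, pitch, yaw] about the fixed x, y, z axes, in that order (R = Rz(yaw) Ry(pitch) Rx(roll)).
In Python, from workcell import readout, vision, workorder gives the robot as it stands.
- The arm moves only by the tool step_arm, never from a script. Its argument "plan" is a list of rows, each a list of 3 entries, a list of its own where there are three numbers: the shift along the tool's x, y, z in units of 150 mm (1.0 is 150 mm), then the turn, a rotation vector about the tool's x, y, z in units of 30 degrees (1.0 is 30 degrees), then the closure, from -1 (fully open) to 1 (shut). A call has 1 to 8 rows; each row is the pose to reach, as a shift and turn from the pose commanded when the call began, along the tool's axes at that moment; what a row does not reach only later rows make up. A row lasts 1/10 s, in which the tool goes at most 50 mm and 8.59 degrees, less where a joint would pass 70% of its speed; a pose out of reach is approached as far as the arm can. A call with a number of a shift or a turn outside -1 to 1 is refused whole. A call with a gripper value outside its range is refused whole. The fingers move at their own pace and stop on an object; the grip force is fixed at half the most. Time passes only in rows, so rows that repeat a pose let the fingers close. It gives the time, the measured TCP pose, the force, the opening and the grip force at its end, in the units of the state.
- readout.sense(): the state, without advancing time (a new reading comes with each control period).
- vision.read_camera(name): name is "side" or "top"; returns a dict with "image" (384x512x3 uint8, red, green, blue), "z_map" (384x512 float32, mm along the optical axis (not along the pixel's ray), 0 where there is no reading), "intrinsics" (3x3 intrinsics, pixels), "T" (4x4, takes a point from camera to world coordinates). Camera axes: x right, y down, z forward; pixel columns grow to the right and rows downward; lengths in mm; the calibration is good to about 2 mm. A picture is of the moment at which its call begins.
- workorder.hand_in(): hands the job in; it is judged then, once.
The state is a dict: "clock": time; "qpos": joint angles; "joint_velocities": joint speeds; "joint_efforts": joint torques, N m; "tcp_pos": TCP position; "orientation": TCP orientation; "ft_force": force on the tool from outside, world axes, zero at the start; "torque": the same for the moment, N m; "opening": opening from 0.0 (shut) to 1.0 (fully open); "gripper_force": force on a finger pad.
Only numpy, scipy, OpenCV 4.12 (cv2) and the standard library are available. Lean on these libraries where they do the work, as an engineer would, in place of code of your own. Each camera call takes 0.05 s, during which the arm holds its last target. There are 200 camera calls.

TASK

Put the yellow tape cassette into the open label maker so that it sits fully home in its bay, then gently lower the lid until it is closed. Then press the orange feed key right down, without forcing it, and finish while still holding it down, because the machine takes up the slack tape only as long as the key is held. Leave the blue cassette and everything else on the desk where it is.

Things in the scene. Friction and masses are not known exactly. Their poses are not given: they have to be found in the camera images.
- label_maker: White desktop label maker, fixed, 186 (x) x 152 (y) x 46 mm without its lid. Origin: centre of its underside on the desk; x from its front panel to its rear hinge, y to its left (tape outlet side), z up. The deck (top face) is 46 mm above the origin. Front panel with display and keys: x = -88 to -39 mm; the cassette bay lies behind it, under the lid.
- bay (a point): Floor centre of the black-lined cassette bay, at (20, -8, 26) mm in the label maker's frame, axes as its. Bay 73.5 (x) x 49.5 (y) mm, 20 mm deep below the flat deck, with a pocket for the cassette's nose in its +y wall (x -37 to -14, out to y = 38 mm from here). Two spindles, 13 mm tall, enter the cassette's open underside. Deck beside the bay: 42 mm or more on each y side.
- lid_hinge (a point): Middle of the lid's hinge axis, at (86, 0, 46) mm in the label maker's frame; the axis runs along the label maker's y.
- lid_edge (a point): Middle of the upper front edge of the lid: with the lid closed 118 mm in front of the hinge axis (-x) and 24 mm above it (70 mm above the desk).
- lid (a joint): Angle of the white lid with a clear window (118 long, 136 wide, 24 mm deep, 0.12 kg): 0 closed, 1.95 fully open; starts at 1.7 to 1.9, leaning back past upright, smooth outer face away from the robot. Opening swings its front edge up and back. The stiff hinge (0.14 N m, no latch) keeps any angle; 1 to 3 N at the front edge moves it. It closes only over a cassette that is fully home.
- feed_key (a joint): Travel in m of the orange feed key, a cap 26 (x) x 34 (y) mm at the right of the front panel: 0 released, 0.005 fully down (hard stop). Moves straight down; a spring pushes back with 3 N at first, 7 N fully down. Fully down its cap still stands 5 mm above the deck and about 3 mm above the panel round it.
- key_top (a point): Centre of the upper face of the feed key, which moves with it; released it is at (-64, -44, 56) mm in the label maker's frame.
- cassette_yellow: Cassette to fit: grey shell 70 (x) x 46 (y) x 36 (z) mm, yellow label on top, 0.06 to 0.13 kg, lying label up. Origin: centre of its underside. A nose (x -32 to -16 mm, 16 mm high) stands 12 mm out of its +y side. Home, its origin is at point bay, axes along the label maker's (nose to the outlet); play 1.75 mm a side. Take it across y by its upper 16 mm, which stay above the deck.
- cassette_blue: The same cassette but with a blue label; a bystander. The two may stand on either side of the label maker.
- mug: White mug with black dots, 82 x 117 x 91 mm, origin under its centre; bystander.
- masking_tape: Roll of masking tape lying flat, 103 mm wide, 25 mm high, origin under its centre; bystander.
- stapler: Blue and black stapler, 34 x 130 x 47 mm, origin under its centre; bystander.
- eraser: Blue and white eraser, 23 x 52 x 13 mm, origin under its centre; bystander.

How it is judged:
By the outcome, as a careful person would: the job done as asked, in the order asked, and still so for the second after the job is handed in, while the arm keeps its last pose, push and grip.
It also fails if it takes over 72 s, if anything falls off the work surface, if the arm or the gripper's body presses on something with over 40 N, if the wrist force passes 120 N, or if a joint passes its speed limit or range.

## Working session

There is one attempt and no reset: what is moved stays moved. The work goes in short steps, Python scripts to look and compute and a tool call to move; the robot and the scene stay as the last step left them, time stands still between calls to the robot, and variables do not carry over. Pictures are saved under pics/ and viewed, at most 10 in all, crops included, and the job is handed in when it is done.

Besides the shell and the picture viewer there is one more tool, called by a JSON object that holds its "fn" and its "kwargs", one argument or row to a line. step_arm: Moves the arm, as the interface text tells. Shifts and turns lie within -1 to 1; 1 stands for 150 mm of shift or 30 degrees of turn. Its arguments: {"type":"object","properties":{"plan":{"type":"array","items":{"type":"array"}}},"required":["plan"]}

```bash
mkdir -p pics
cat > h.py <<'E'
import numpy as np, cv2
from workcell import readout, vision, workorder
def grab(n):
    d=vision.read_camera(n); z=d["z_map"].astype(float); K=np.array(d["intrinsics"]); T=np.array(d["T"])
    v,u=np.mgrid[:z.shape[0],:z.shape[1]]
    P=np.stack([(u-K[0,2])*z/K[0,0],(v-K[1,2])*z/K[1,1],z],-1)@T[:3,:3].T+T[:3,3]
    P[z==0]=np.nan
    return d["image"],P,K,T
def save(im,name): cv2.imwrite("pics/"+name,cv2.cvtColor(im,cv2.COLOR_RGB2BGR))
E
python3 - <<'E'
from h import *
s=readout.sense(); print({k:np.round(v,3) for k,v in s.items()})
for n in ["top","side"]:
    im,P,K,T=grab(n); save(im,n+"0.png"); np.savez(n+"0.npz",im=im,P=P,K=K,T=T); print(n,K.round(1).tolist(),T.round(3).tolist())
E
```

```text
{'clock': np.float64(0.0), 'qpos': array([69.867, 24.936,  1.433, 90.189, -0.665, 64.972, -4.303]), 'joint_velocities': array([-0.001, -0.017, -0.029, -0.072, -0.006,  0.129,  0.108]), 'joint_efforts': array([-1.0000e-03, -6.7046e+01,  1.0250e+00, -3.1620e+01,  1.6000e-02,
        1.3000e-02,  0.0000e+00]), 'tcp_pos': array([ 153.697, -605.295,  230.534]), 'orientation': array([-1.79912e+02,  9.00000e-03,  1.42480e+01]), 'ft_force': array([ 0.452,  0.061, -0.267]), 'torque': array([-0.043,  0.026, -0.011]), 'gripper_force': np.float64(0.0), 'opening': np.float64(1.003)}
top [[484.1, 0.0, 264.1], [0.0, 484.1, 189.5], [0.0, 0.0, 1.0]] [[-0.026, -0.984, 0.175, 389.238], [-1.0, 0.027, 0.003, -4.161], [-0.008, -0.175, -0.985, 1160.5], [0.0, 0.0, 0.0, 1.0]]
side [[422.9, 0.0, 254.2], [0.0, 422.9, 196.9], [0.0, 0.0, 1.0]] [[-0.58, -0.701, 0.416, 160.227], [-0.815, 0.496, -0.301, 316.551], [0.005, -0.513, -0.858, 935.293], [0.0, 0.0, 0.0, 1.0]]
```

View pics/top0.png

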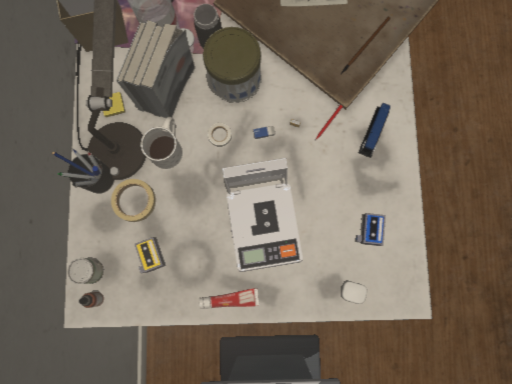

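View pics/side0.png

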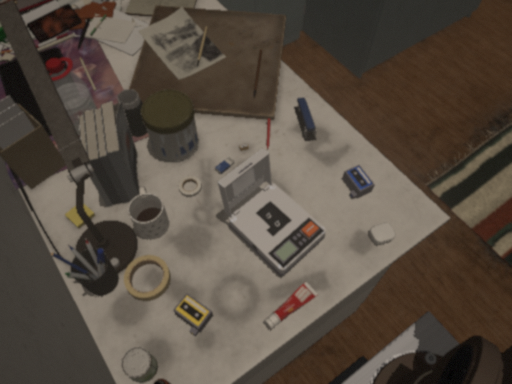

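The top view shows the label maker around (263,220) with its lid up at (255,175), the yellow cassette at (150,254) with its nose at lower left, and the blue one at (372,229). The side view agrees.

```bash
cat >> h.py <<'E'
def rect(P,m):
    p=P[m]; r=cv2.minAreaRect(p[:,:2].astype(np.float32)); return r,np.median(p[:,2]),len(p)
E
python3 - <<'E'
from h import *
for n,cw,lw in [("top",(150,254),(263,225)),("side",(193,313),(275,228))]:
    d=np.load(n+"0.npz"); P=d["P"]; im=d["im"]
    v,u=np.mgrid[:384,:512]
    for nm,c,r,lo,hi in [("cas",cw,30,28,44),("nose",cw,30,8,24),("deck",lw,75,38,54),("lidtop",lw,90,120,190)]:
        m=(abs(u-c[0])<r)&(abs(v-c[1])<r)&(P[...,2]>lo)&(P[...,2]<hi)
        k,lab,st,_=cv2.connectedComponentsWithStats(m.astype(np.uint8))
        if k<2: print(n,nm,"none");continue
        i=1+st[1:,4].argmax(); print(n,nm,rect(P,lab==i),P[lab==i].mean(0).round(1),P[lab==i].max(0).round(1))
    hsv=cv2.cvtColor(im,cv2.COLOR_RGB2HSV)
    m=(abs(u-lw[0])<70)&(abs(v-lw[1])<70)&(hsv[...,0]<14)&(hsv[...,1]>150)&(hsv[...,2]>120)
    print(n,"key",rect(P,m)); 
d=np.load("top0.npz"); a=cv2.resize(d["im"][150:280,215:315],None,fx=4.5,fy=4.5,interpolation=cv2.INTER_CUBIC)
b=cv2.resize(d["im"][225:285,125:180],None,fx=5,fy=5,interpolation=cv2.INTER_CUBIC)
c=np.zeros((585,800,3),np.uint8); c[:585,:450]=a; c[:300,455:730]=b; save(c,"crop0.png")
E
```

```text
top cas (((444.63134765625, 270.14453125), (70.20722961425781, 46.5424919128418), 19.89158058166504), np.float64(37.40323334752145), 626) [444.4 269.5  37.3] [484.3 301.6  43.2]
top nose (((463.1073913574219, 252.73309326171875), (43.00617218017578, 1.534990668296814), 18.73695945739746), np.float64(17.085973641358237), 28) [461.8 252.3  16.4] [483.3 260.3  23.9]
top deck (((501.6617431640625, 2.7039031982421875), (184.23712158203125, 152.00340270996094), 7.722784996032715), np.float64(47.64337176758272), 4277) [498.9   4.2  47.7] [601.3  86.6  53.9]
top lidtop (((611.5729370117188, 16.941543579101562), (29.82700538635254, 136.1200714111328), 7.940163612365723), np.float64(162.75301830427549), 714) [613.4  17.2 162. ] [633.9  85.2 171.1]
top key (((402.0948486328125, 5.512298583984375), (33.83984375, 173.28408813476562), 37.19734573364258), np.float64(56.72928700608236), 138)
side cas (((443.7176818847656, 271.62701416015625), (70.69595336914062, 46.90130615234375), 18.592975616455078), np.float64(36.041206231942795), 728) [442.3 271.8  35.9] [483.6 304.5  41.6]
side nose (((412.17877197265625, 269.8869934082031), (56.05064010620117, 30.58388328552246), 74.38970947265625), np.float64(15.655117431848225), 96) [412.3 279.1  16.2] [434.4 298.2  23.9]
side deck (((509.46124267578125, 4.40338134765625), (201.8229522705078, 153.86154174804688), 7.854732036590576), np.float64(46.08661481421939), 3961) [499.1   8.   46.1] [617.4  88.4  54. ]
side lidtop (((611.976318359375, 17.980300903320312), (29.742332458496094, 137.61427307128906), 8.582478523254395), np.float64(160.28335817498083), 734) [612.3  21.1 152.6] [634.5  87.1 167.8]
side key (((403.7520751953125, 9.233963012695312), (32.00407028198242, 172.6112823486328), 34.51301574707031), np.float64(55.59553724762725), 103)
```

View pics/crop0.png

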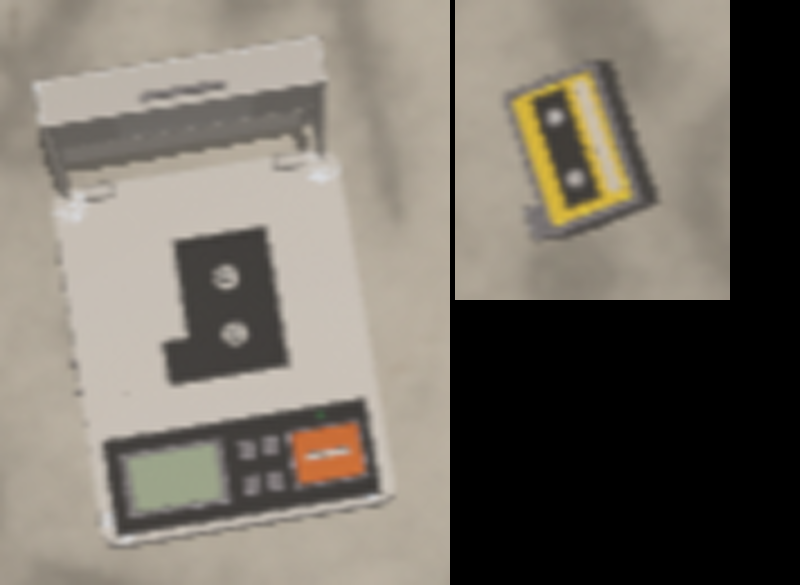

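The crop shows the bay (235,305 in the crop) with its pocket at lower left, the orange key at (328,455), and the cassette nose at lower left. So label maker yaw is about +7.8° and cassette yaw about +19.3°, and the measured sizes match those given. I'll start with the approach.

```bash
cat > mv.py <<'E'
# keeps the commanded pose; prints tool-frame rows for world targets
import json,os,numpy as np
from scipy.spatial.transform import Rotation as R
F="cmd.json"
def get():
    c=json.load(open(F)) if os.path.exists(F) else dict(p=[153.876,-605.775,231.323],e=[180,0,14.25])
    return np.array(c["p"]),R.from_euler("xyz",c["e"],degrees=True)
def put(p,r): json.dump(dict(p=list(p),e=list(r.as_euler("xyz",degrees=True))),open(F,"w"))
def go(*wps):
    for w in wps:
        p,r=get(); t=np.array(w[:3],float); e=w[3] if len(w)>3 else r.as_euler("xyz",degrees=True)
        rt=R.from_euler("xyz",e if np.ndim(e) else [180,0,e],degrees=True)
        s=(r.inv().apply(t-p)/150).round(3); v=((r.inv()*rt).as_rotvec(degrees=True)/30).round(3)
        n=np.linalg.norm(t-p)/50
        print(s.tolist(),v.tolist(),"rows>=%.1f"%max(n,np.linalg.norm(v)*30/8.59),"max",abs(s).max())
        put(p+r.apply(s*150),r*R.from_rotvec(v*30,degrees=True))
E
python3 - <<'E'
from mv import go
go((270,-500,230,19.3),(370,-390,230),(430,-260,230),(440,-125,230),(441,15,230),(442,150,230),(444.2,270.9,160))
E
```

```text
[0.924, -0.493, 0.009] [0.0, 0.0, -0.168] rows>=3.1 max 0.924
[0.871, -0.472, -0.0] [0.0, 0.0, 0.0] rows>=3.0 max 0.871
[0.664, -0.686, -0.0] [0.0, 0.0, 0.0] rows>=2.9 max 0.686
[0.36, -0.827, -0.0] [0.0, 0.0, 0.0] rows>=2.7 max 0.827
[0.315, -0.879, -0.0] [0.0, 0.0, 0.0] rows>=2.8 max 0.879
[0.304, -0.847, -0.0] [0.0, 0.0, 0.0] rows>=2.7 max 0.847
[0.28, -0.756, 0.466] [0.0, 0.0, 0.0] rows>=2.8 max 0.756
```

{"fn": "step_arm", "kwargs": {
  "plan": [
    [[0.924,-0.493,0.009],[0,0,-0.168],-1],
    [[0.924,-0.493,0.009],[0,0,-0.168],-1],
    [[0.924,-0.493,0.009],[0,0,-0.168],-1],
    [[0.924,-0.493,0.009],[0,0,-0.168],-1],
    [[0.924,-0.493,0.009],[0,0,-0.168],-1]
  ]
}}

```text
clock: 0.6
tcp_pos: [271.7, -498.5, 229.8]
orientation: [-180.0, -0.0, 19.5]
ft_force: [-0.6, -0.0, 0.4]
opening: 1.001
gripper_force: 0.0
```

{"fn": "step_arm", "kwargs": {
  "plan": [
    [[0.871,-0.472,0],[0,0,0],-1],
    [[0.871,-0.472,0],[0,0,0],-1],
    [[0.871,-0.472,0],[0,0,0],-1],
    [[0.871,-0.472,0],[0,0,0],-1],
    [[0.871,-0.472,0],[0,0,0],-1]
  ]
}}

```text
clock: 1.1
tcp_pos: [369.5, -390.7, 229.8]
orientation: [180.0, 0.0, 19.3]
ft_force: [-0.4, -0.0, 0.7]
opening: 1.001
gripper_force: 0.0
```

Tracking is good.

{"fn": "step_arm", "kwargs": {
  "plan": [
    [[0.664,-0.686,0],[0,0,0],-1],
    [[0.664,-0.686,0],[0,0,0],-1],
    [[0.664,-0.686,0],[0,0,0],-1],
    [[0.664,-0.686,0],[0,0,0],-1],
    [[0.664,-0.686,0],[0,0,0],-1]
  ]
}}

```text
clock: 1.6
tcp_pos: [429.2, -261.7, 229.9]
orientation: [180.0, 0.0, 19.2]
ft_force: [-0.2, -0.5, 0.5]
opening: 0.999
gripper_force: 0.0
```

{"fn": "step_arm", "kwargs": {
  "plan": [
    [[0.36,-0.827,0],[0,0,0],-1],
    [[0.36,-0.827,0],[0,0,0],-1],
    [[0.36,-0.827,0],[0,0,0],-1],
    [[0.36,-0.827,0],[0,0,0],-1],
    [[0.36,-0.827,0],[0,0,0],-1]
  ]
}}

```text
clock: 2.1
tcp_pos: [439.6, -127.4, 230.0]
orientation: [179.9, 0.0, 19.1]
ft_force: [0.3, -0.5, -0.2]
opening: 1.004
gripper_force: 0.0
```

{"fn": "step_arm", "kwargs": {
  "plan": [
    [[0.315,-0.879,0],[0,0,0],-1],
    [[0.315,-0.879,0],[0,0,0],-1],
    [[0.315,-0.879,0],[0,0,0],-1],
    [[0.315,-0.879,0],[0,0,0],-1],
    [[0.315,-0.879,0],[0,0,0],-1]
  ]
}}

```text
clock: 2.6
tcp_pos: [441.5, 12.8, 229.8]
orientation: [180.0, 0.0, 19.2]
ft_force: [-0.1, -1.2, -0.9]
opening: 0.997
gripper_force: 0.0
```

{"fn": "step_arm", "kwargs": {
  "plan": [
    [[0.304,-0.847,0],[0,0,0],-1],
    [[0.304,-0.847,0],[0,0,0],-1],
    [[0.304,-0.847,0],[0,0,0],-1],
    [[0.304,-0.847,0],[0,0,0],-1],
    [[0.304,-0.847,0],[0,0,0],-1]
  ]
}}

```text
clock: 3.1
tcp_pos: [443.0, 147.6, 229.6]
orientation: [179.9, 0.1, 19.1]
ft_force: [-0.1, 0.0, 0.6]
opening: 0.996
gripper_force: 0.0
```

{"fn": "step_arm", "kwargs": {
  "plan": [
    [[0.28,-0.756,0.466],[0,0,0],-1],
    [[0.28,-0.756,0.466],[0,0,0],-1],
    [[0.28,-0.756,0.466],[0,0,0],-1],
    [[0.28,-0.756,0.466],[0,0,0],-1],
    [[0.28,-0.756,0.466],[0,0,0],-1],
    [[0.28,-0.756,0.466],[0,0,0],-1]
  ]
}}

```text
clock: 3.7
tcp_pos: [445.7, 268.0, 160.2]
orientation: [179.9, -0.0, 19.1]
ft_force: [-0.5, 0.1, -0.1]
opening: 1.002
gripper_force: 0.0
```

Run:
```python
from h import *
from mv import go,get
print(get()[0]); s=readout.sense(); print(s["qpos"],s["tcp_pos"],s["orientation"])
go((444.2,270.9,60),(444.2,270.9,20.5))
```

```text
[444.22872498 270.89848633 160.073     ]
[ -15.57992752   22.31399611  -27.91581461  108.03954761   13.01291313
   52.77989515 -120.59583895] [445.69865139 267.97435009 160.20756894] [ 1.79904343e+02 -5.14363207e-03  1.90596070e+01]
[-0.0, -0.0, 0.667] [0.0, 0.0, 0.0] rows>=2.0 max 0.667
[-0.0, -0.0, 0.263] [0.0, 0.0, 0.0] rows>=0.8 max 0.263
```

{"fn": "step_arm", "kwargs": {
  "plan": [
    [[0,0,0.3],[0,0,0],-1],
    [[0,0,0.667],[0,0,0],-1],
    [[0,0,0.667],[0,0,0],-1],
    [[0,0,0.667],[0,0,0],-1],
    [[0,0,0.667],[0,0,0],-1]
  ]
}}

```text
clock: 4.2
tcp_pos: [445.7, 271.1, 62.2]
orientation: [-180.0, -0.2, 19.2]
ft_force: [1.0, 0.8, 0.4]
opening: 0.999
gripper_force: 0.0
```

Run:
```python
from h import *
s=readout.sense(); print(s["tcp_pos"],s["orientation"])
im,P,K,T=grab("top"); save(cv2.resize(im[200:320,80:220],None,fx=5,fy=5,interpolation=cv2.INTER_CUBIC),"pre.png")
```

```text
[445.73463709 271.06678842  62.22563657] [-1.79982399e+02 -1.63123627e-01  1.92247403e+01]
```

View pics/pre.png

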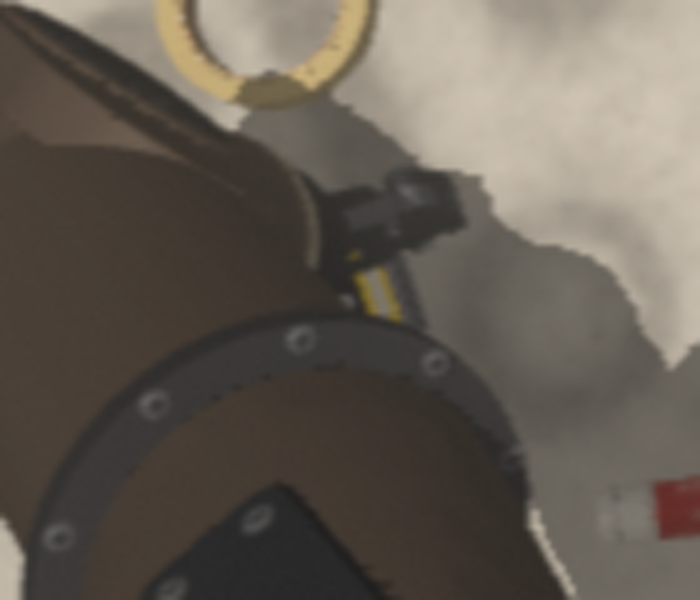

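The arm hides the cassette from above at about (380,300) in this crop. The finger beside it is placed as expected, so I'll descend and grip.

{"fn": "step_arm", "kwargs": {
  "plan": [
    [[0,0,0.15],[0,0,0],-1],
    [[0,0,0.263],[0,0,0],-1],
    [[0,0,0.263],[0,0,0],-1],
    [[0,0,0.263],[0,0,0],-1],
    [[0,0,0.263],[0,0,0],1],
    [[0,0,0.263],[0,0,0],1],
    [[0,0,0.263],[0,0,0],1],
    [[0,0,0.263],[0,0,0],1]
  ]
}}

```text
clock: 5.05
tcp_pos: [444.7, 271.2, 21.7]
orientation: [180.0, -0.1, 19.3]
ft_force: [-3.0, -2.0, 11.2]
opening: 0.521
gripper_force: 60.5
```

{"fn": "step_arm", "kwargs": {
  "plan": [
    [[0,0,0],[0,0,0],1],
    [[0,0,0],[0,0,0],1],
    [[0,0,0],[0,0,0],1],
    [[0,0,0],[0,0,0],1]
  ]
}}

```text
clock: 5.45
tcp_pos: [444.7, 271.2, 21.7]
orientation: [180.0, -0.1, 19.3]
ft_force: [-2.7, -0.9, 10.9]
opening: 0.521
gripper_force: 60.5
```

Gripped. Next I'll refine the label maker pose from the bay and key edges in the first picture and plan the transfer.

```bash
cat >> h.py <<'E'
def plane(uv,K,T,z):
    uv=np.atleast_2d(uv); r=np.c_[(uv-K[[0,1],[2,2]])/K[0,0],np.ones(len(uv))]@T[:3,:3].T
    return T[:3,3]+r*((z-T[2,3])/r[:,2])[:,None]
E
python3 - <<'E'
from h import *
from mv import go
from scipy.optimize import minimize
LM=np.array([502,3.5]); 
def w(q,x,y,yaw):
    a=np.radians(yaw); q=np.asarray(q,float); return np.c_[x+q[:,0]*np.cos(a)-q[:,1]*np.sin(a),y+q[:,0]*np.sin(a)+q[:,1]*np.cos(a)]
# project label-maker outlines to image; maximise the brightness step across them
bay=np.array([(-36.75,-24.75),(36.75,-24.75),(36.75,24.75),(-14,24.75),(-14,38),(-37,38)])+[20,-8]
key=np.array([(-77,-61),(-51,-61),(-51,-27),(-77,-27)])
def edge(c,d,n=40):
    t=np.linspace(.05,.95,n)[:,None]; o=[];
    ctr=c.mean(0)
    for a,b in zip(c,np.roll(c,-1,0)):
        nrm=np.array([(b-a)[1],-(b-a)[0]])/np.linalg.norm(b-a); o.append(a+(b-a)*t+nrm*d)
    return np.vstack(o)
for n in ["top","side"]:
    D=np.load(n+"0.npz"); K,T=D["K"],D["T"]; im=D["im"].astype(np.float32)
    g=cv2.GaussianBlur(im,(0,0),.7)
    def samp(q,z,p,ch):
        W=np.c_[w(q,*p),np.full(len(q),z)]; c=(W-T[:3,3])@T[:3,:3]; u=c[:,0]/c[:,2]*K[0,0]+K[0,2]; v=c[:,1]/c[:,2]*K[1,1]+K[1,2]
        return cv2.remap(ch,u.astype(np.float32)[None],v.astype(np.float32)[None],cv2.INTER_LINEAR)[0]
    gray=g.mean(2).copy(); sat=(g[...,0]-g[...,2]).copy()
    def cost(p):
        c=0
        c-=np.mean(samp(edge(bay,3),46,p,gray)-samp(edge(bay,-3),46,p,gray))
        c-=.5*np.mean(samp(edge(key,-3),56,p,sat)-samp(edge(key,3),56,p,sat))
        return c
    # edge normal check
    best=min((minimize(cost,[502+dx,3.5+dy,7.8],method="Nelder-Mead",options=dict(initial_simplex=[[502+dx,3.5+dy,7.8],[505+dx,3.5+dy,7.8],[502+dx,6.5+dy,7.8],[502+dx,3.5+dy,10]])) for dx in(-3,0,3) for dy in(-3,0,3)),key=lambda r:r.fun)
    print(n,best.x,best.fun,cost([502,3.5,7.8]))
go((444.2,270.9,130),(490,150,130,13),(519,15,130,7.8))
E
```

```text
top [501.87789152   2.62969441   7.66918   ] -148.7074737548828 -145.64537
side [500.47476479   3.92840248   7.30269636] -92.0473403930664 -86.03131
[-0.0, -0.0, -0.73] [0.0, 0.0, 0.0] rows>=2.2 max 0.73
[0.022, 0.862, 0.0] [0.0, -0.0, 0.21] rows>=2.6 max 0.862
[-0.014, 0.92, 0.0] [0.0, -0.0, 0.173] rows>=2.8 max 0.92
```

{"fn": "step_arm", "kwargs": {
  "plan": [
    [[0,0,-0.2],[0,0,0],1],
    [[0,0,-0.5],[0,0,0],1],
    [[0,0,-0.73],[0,0,0],1],
    [[0,0,-0.73],[0,0,0],1],
    [[0,0,-0.73],[0,0,0],1]
  ]
}}

```text
clock: 5.95
tcp_pos: [444.6, 270.9, 130.8]
orientation: [-180.0, -0.1, 19.3]
ft_force: [0.4, -0.3, -1.3]
opening: 0.517
gripper_force: 62.7
```

{"fn": "step_arm", "kwargs": {
  "plan": [
    [[0.005,0.2,0],[0,0,0.05],1],
    [[0.012,0.45,0],[0,0,0.12],1],
    [[0.02,0.7,0],[0,0,0.18],1],
    [[0.022,0.862,0],[0,0,0.21],1],
    [[0.022,0.862,0],[0,0,0.21],1]
  ]
}}

```text
clock: 6.45
tcp_pos: [490.3, 145.1, 128.2]
orientation: [179.9, 0.2, 12.6]
ft_force: [1.5, 0.2, -1.3]
opening: 0.521
gripper_force: 62.6
```

{"fn": "step_arm", "kwargs": {
  "plan": [
    [[-0.003,0.2,0],[0,0,0.05],1],
    [[-0.007,0.45,0],[0,0,0.1],1],
    [[-0.01,0.7,0],[0,0,0.14],1],
    [[-0.012,0.85,0],[0,0,0.173],1],
    [[-0.014,0.92,0],[0,0,0.173],1],
    [[-0.014,0.92,0],[0,0,0.173],1],
    [[-0.014,0.92,0],[0,0,0.173],1]
  ]
}}

```text
clock: 7.15
tcp_pos: [518.5, 16.8, 129.6]
orientation: [-179.9, 0.0, 7.9]
ft_force: [0.7, -0.0, -1.9]
opening: 0.517
gripper_force: 62.6
```

Run:
```python
from h import *
s=readout.sense(); print(s["tcp_pos"],s["orientation"],s["opening"],s["ft_force"])
im,P,K,T=grab("side"); np.savez("side1.npz",im=im,P=P,K=K,T=T); save(cv2.resize(im[80:300,150:370],None,fx=2.7,fy=2.7,interpolation=cv2.INTER_CUBIC),"s1.png")
```

```text
[518.50314437  16.81808411 129.64096768] [-1.79941242e+02  4.23106505e-02  7.92283770e+00] 0.5165222932359841 [ 0.73359784 -0.04203593 -1.89648146]
```

View pics/s1.png

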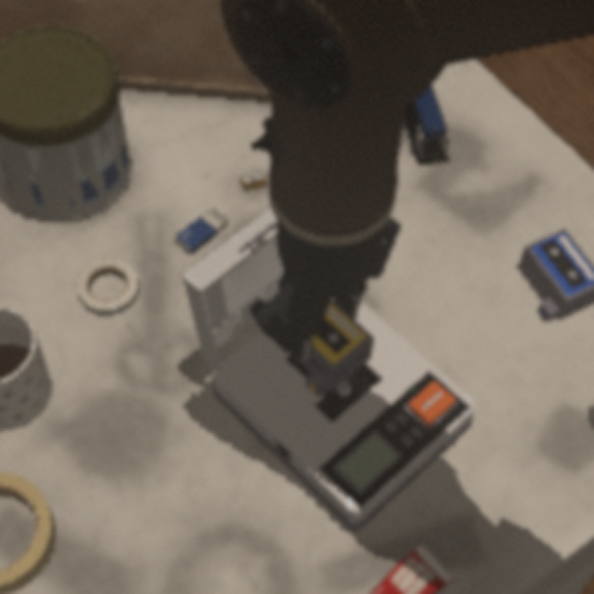

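The cassette is held level above the bay, at about (335,355) in this crop, with its nose at lower left. I'll measure it in the tool frame from the side depth map.

Run:
```python
from h import *
from scipy.spatial.transform import Rotation as R
D=np.load("side1.npz"); P=D["P"]; s=readout.sense(); t=np.array(s["tcp_pos"])
a=np.radians(s["orientation"][2]); 
q=P-t; x=q[...,0]*np.cos(a)+q[...,1]*np.sin(a); y=-q[...,0]*np.sin(a)+q[...,1]*np.cos(a); z=q[...,2]
m=(abs(x)<60)&(abs(y)<45)&(z>-35)&(z<25)
X=np.c_[x[m],y[m],z[m]]; I=D["im"][m]
print(len(X))
f=X[(X[:,0]<-25)&(abs(X[:,1])<20)&(X[:,2]<8)&(X[:,2]>-20)]; 
for p in (10,25,50,75): print("front x pct",p,np.percentile(f[:,0],p).round(1))
# front plane fit x = c + b*y
f2=f[abs(f[:,0]-np.median(f[:,0]))<3]; A=np.c_[np.ones(len(f2)),f2[:,1],f2[:,2]]; print("front fit",np.linalg.lstsq(A,f2[:,0],rcond=None)[0],len(f2))
l=X[(X[:,1]>12)&(X[:,1]<32)&(X[:,0]<-12)&(X[:,0]>-33)&(X[:,2]>-4)&(X[:,2]<12)]; print("left y",np.percentile(l[:,1],[25,50,75]).round(1),len(l))
tp=X[(X[:,2]>9)&(X[:,0]<-12)&(abs(X[:,1])<20)]; print("top z",np.percentile(tp[:,2],[25,50,75]).round(1),len(tp), "y rng",np.percentile(tp[:,1],[1,99]), "xmin",np.percentile(tp[:,0],1))
n=X[(X[:,1]>26)&(X[:,2]<0)&(X[:,0]<-10)]; print("nose",n.min(0),n.max(0),len(n))
```

```text
613
front x pct 10 -36.0
front x pct 25 -35.7
front x pct 50 -35.3
front x pct 75 -35.0
front fit [-3.51836530e+01 -6.12997842e-03  1.75256187e-02] 69
left y [21.3 21.7 22.4] 31
top z [13.2 14.2 15.4] 189 y rng [-19.28474677  19.87143472] xmin -35.23737112660285
nose [-33.58825903  26.03966382 -19.0338689 ] [-16.19161303  34.75437872  -3.58085675] 45
```

Run:
```python
from mv import go
go((522.2,-1.3,76,7.6))
```

```text
[0.006, 0.111, 0.36] [0.0, 0.0, 0.007] rows>=1.1 max 0.36
```

{"fn": "step_arm", "kwargs": {
  "plan": [
    [[0.006,0.111,0.1],[0,0,0.007],1],
    [[0.006,0.111,0.25],[0,0,0.007],1],
    [[0.006,0.111,0.36],[0,0,0.007],1],
    [[0.006,0.111,0.36],[0,0,0.007],1],
    [[0.006,0.111,0.36],[0,0,0.007],1]
  ]
}}

```text
clock: 7.7
tcp_pos: [522.0, 0.1, 76.3]
orientation: [-180.0, 0.0, 7.7]
ft_force: [1.0, -0.0, -0.6]
opening: 0.524
gripper_force: 62.6
```

Run:
```python
from h import *
s=readout.sense(); print(s["tcp_pos"],s["orientation"])
im,P,K,T=grab("side"); np.savez("side2.npz",im=im,P=P,K=K,T=T)
im2,P2,K2,T2=grab("top"); np.savez("top2.npz",im=im2,P=P2,K=K2,T=T2)
a=cv2.resize(im[190:260,230:320],None,fx=8,fy=8,interpolation=cv2.INTER_CUBIC)[:560,:480]
b=cv2.resize(im2[190:280,220:300],None,fx=4,fy=4,interpolation=cv2.INTER_CUBIC)
c=np.zeros((560,800,3),np.uint8); c[:,:480]=a; c[:360,480:800]=b; save(c,"c2.png")
```

```text
[5.22038902e+02 9.74800701e-02 7.62764906e+01] [-1.79965944e+02  2.27305625e-02  7.71797256e+00]
```

View pics/c2.png

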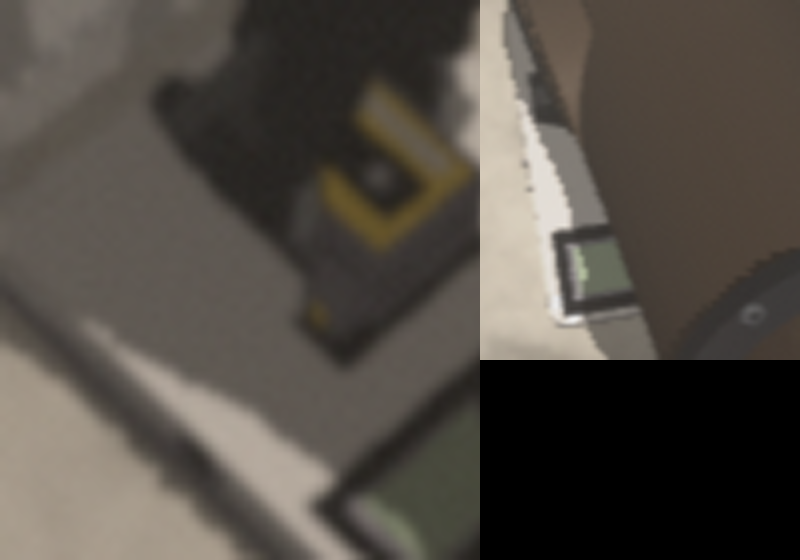

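The side view shows the cassette just above the bay, with its nose end at (320,320) in the crop beside the pocket. The top view is blocked by the arm. I'll compare the cassette's faces and the machine's faces in the same camera's depth map.

Run:
```python
from h import *
def loc(P,o,yaw):
    a=np.radians(yaw); q=P-o; return np.stack([q[...,0]*np.cos(a)+q[...,1]*np.sin(a),-q[...,0]*np.sin(a)+q[...,1]*np.cos(a),q[...,2]],-1)
def face(L,ax,nom,rng,tol=5):
    m=np.ones(L.shape[:2],bool)
    for i,(lo,hi) in rng.items(): m&=(L[...,i]>lo)&(L[...,i]<hi)
    m&=abs(L[...,ax]-nom)<tol
    X=L[m]; oth=[i for i in range(3) if i!=ax]
    med=np.median(X[:,ax]); k=abs(X[:,ax]-med)<2.5; X=X[k]
    A=np.c_[np.ones(len(X)),X[:,oth[0]]-X[:,oth[0]].mean()]
    c=np.linalg.lstsq(A,X[:,ax],rcond=None)[0]; print("  ",ax,nom,"n",len(X),"val %.2f slope %.2fdeg std %.2f"%(c[0],np.degrees(c[1]),X[:,ax].std()))
    return c[0]
for f in ("side0","side2"):
    D=np.load(f+".npz"); print(f)
    L=loc(D["P"],np.array([501.2,3.3,0]),7.6)
    face(L,0,-93,{1:(-70,70),2:(8,38)}); face(L,1,76,{0:(-80,70),2:(8,38)}); face(L,2,46,{0:(-30,80),1:(40,70)})
D=np.load("side0.npz"); L=loc(D["P"],np.array([501.2,3.3,0]),7.6)
print("bay walls seen in side0 (far walls): +x wall, -y wall")
face(L,0,56.75,{1:(-28,12),2:(29,43)}); face(L,1,-32.75,{0:(-12,52),2:(29,43)}); face(L,2,26,{0:(-12,25),1:(-28,12)})
print("cassette at desk, side0"); L=loc(D["P"],np.array([444.2,270.9,0]),19.3)
face(L,0,-35,{1:(-20,20),2:(6,32)}); face(L,1,23,{0:(-12,32),2:(6,32)})
for f,t,yw in (("side1",[518.50,16.82,129.64-21.7],7.92),("side2",[522.04,.1,76.28-21.7],7.72)):
    D=np.load(f+".npz"); L=loc(D["P"],np.array(t),yw); print(f)
    face(L,0,-35,{1:(-20,20),2:(4,33)},4); face(L,1,23,{0:(-33,-14),2:(18,34)},4); face(L,1,35,{0:(-32,-16),2:(1,15)},4); face(L,2,36,{0:(-33,-14),1:(-18,18)},4)
```

```text
side0
   0 -93 n 181 val -92.29 slope -0.14deg std 0.62
   1 76 n 249 val 74.59 slope 0.24deg std 0.77
   2 46 n 483 val 45.69 slope -0.08deg std 1.16
side2
   0 -93 n 173 val -92.30 slope -0.14deg std 0.67
   1 76 n 253 val 74.50 slope 0.21deg std 0.78
   2 46 n 459 val 45.72 slope -0.19deg std 1.24
bay walls seen in side0 (far walls): +x wall, -y wall
   0 56.75 n 29 val 56.65 slope -0.29deg std 0.54
   1 -32.75 n 55 val -33.41 slope -0.42deg std 0.70
   2 26 n 169 val 26.06 slope 0.19deg std 1.29
cassette at desk, side0
   0 -35 n 51 val -34.85 slope -0.17deg std 0.35
   1 23 n 29 val 23.69 slope 0.15deg std 0.22
side1
   0 -35 n 78 val -35.15 slope -0.20deg std 0.54
   1 23 n 23 val 21.92 slope -0.68deg std 0.70
   1 35 n 16 val 33.55 slope -0.53deg std 0.83
   2 36 n 119 val 36.21 slope 2.59deg std 1.27
side2
   0 -35 n 67 val -35.11 slope -0.41deg std 0.57
   1 23 n 23 val 22.03 slope -1.59deg std 0.76
   1 35 n 16 val 33.69 slope 0.04deg std 0.97
   2 36 n 103 val 36.21 slope 0.30deg std 1.20
```

Run:
```python
from mv import go
go((522.4,-2.3,73,7.7))
```

```text
[0.001, 0.006, 0.02] [-0.0, 0.0, -0.004] rows>=0.1 max 0.02
```

{"fn": "step_arm", "kwargs": {
  "plan": [
    [[0.001,0.006,0.02],[0,0,-0.004],1],
    [[0.001,0.006,0.02],[0,0,-0.004],1],
    [[0.001,0.006,0.02],[0,0,-0.004],1],
    [[0.001,0.006,0.02],[0,0,-0.004],1]
  ]
}}

```text
clock: 8.2
tcp_pos: [522.5, -2.3, 73.2]
orientation: [180.0, -0.0, 7.7]
ft_force: [0.3, -0.9, -0.6]
opening: 0.518
gripper_force: 62.6
```

{"fn": "step_arm", "kwargs": {
  "plan": [
    [[0,0,0.02],[0,0,0],1],
    [[0,0,0.04],[0,0,0],1],
    [[0,0,0.05],[0,0,0],1],
    [[0,0,0.06],[0,0,0],1],
    [[0,0,0.06],[0,0,0],1],
    [[0,0,0.06],[0,0,0],1]
  ]
}}

```text
clock: 8.8
tcp_pos: [522.4, -2.2, 64.0]
orientation: [180.0, 0.0, 7.7]
ft_force: [-0.4, 0.3, -0.8]
opening: 0.52
gripper_force: 62.6
```

It entered with no contact. I'll continue down.

{"fn": "step_arm", "kwargs": {
  "plan": [
    [[0,0,0.02],[0,0,0],1],
    [[0,0,0.04],[0,0,0],1],
    [[0,0,0.06],[0,0,0],1],
    [[0,0,0.075],[0,0,0],1],
    [[0,0,0.075],[0,0,0],1],
    [[0,0,0.075],[0,0,0],1]
  ]
}}

```text
clock: 9.4
tcp_pos: [522.4, -2.2, 52.7]
orientation: [180.0, 0.0, 7.7]
ft_force: [0.1, 0.1, -1.1]
opening: 0.523
gripper_force: 62.6
```

{"fn": "step_arm", "kwargs": {
  "plan": [
    [[0,0,0.01],[0,0,0],1],
    [[0,0,0.02],[0,0,0],1],
    [[0,0,0.03],[0,0,0],1],
    [[0,0,0.035],[0,0,0],1],
    [[0,0,0.035],[0,0,0],1]
  ]
}}

```text
clock: 9.9
tcp_pos: [522.4, -2.3, 47.8]
orientation: [180.0, 0.0, 7.7]
ft_force: [-2.2, -0.3, 4.2]
opening: 0.526
gripper_force: 63.1
```

{"fn": "step_arm", "kwargs": {
  "plan": [
    [[0,0,0.004],[0,0,0],1],
    [[0,0,0.004],[0,0,0],1],
    [[0,0,0.004],[0,0,0],-0.3],
    [[0,0,0.004],[0,0,0],-0.5],
    [[0,0,0.004],[0,0,0],-0.5],
    [[0,0,0.004],[0,0,0],-0.5]
  ]
}}

```text
clock: 10.5
tcp_pos: [522.4, -2.3, 46.8]
orientation: [-180.0, 0.0, 7.7]
ft_force: [-0.5, -0.8, 0.9]
opening: 0.755
gripper_force: 0.0
```

Run:
```python
from mv import *
p,r=get(); put([522.4,-2.3,47],r)
go((522.4,-2.3,150))
```

```text
[-0.0, 0.0, -0.687] [0.0, 0.0, 0.0] rows>=2.1 max 0.687
```

{"fn": "step_arm", "kwargs": {
  "plan": [
    [[0,0,-0.05],[0,0,0],-0.5],
    [[0,0,-0.2],[0,0,0],-0.5],
    [[0,0,-0.45],[0,0,0],-0.5],
    [[0,0,-0.687],[0,0,0],-0.5],
    [[0,0,-0.687],[0,0,0],-0.5]
  ]
}}

```text
clock: 11.0
tcp_pos: [525.3, -1.7, 155.0]
orientation: [180.0, -0.5, 7.7]
ft_force: [1.2, 0.0, -0.1]
opening: 0.748
gripper_force: 0.0
```

{"fn": "step_arm", "kwargs": {
  "plan": [
    [[0,0,-0.3],[0,0,0],1],
    [[0,0,-0.6],[0,0,0],1],
    [[0,0,-0.6],[0,0,0],1],
    [[0,0,-0.6],[0,0,0],1],
    [[0,0,-0.6],[0,0,0],1]
  ]
}}

```text
clock: 11.5
tcp_pos: [521.7, -2.5, 239.1]
orientation: [180.0, 0.1, 7.7]
ft_force: [0.6, -0.5, -1.0]
opening: -0.001
gripper_force: 0.0
```

```bash
cat >> h.py <<'E'
def loc(P,o,yaw):
    a=np.radians(yaw); q=P-o; return np.stack([q[...,0]*np.cos(a)+q[...,1]*np.sin(a),-q[...,0]*np.sin(a)+q[...,1]*np.cos(a),q[...,2]],-1)
def lm(p):  # label maker frame -> world
    a=np.radians(7.7); return np.array([501.5+p[0]*np.cos(a)-p[1]*np.sin(a),3+p[0]*np.sin(a)+p[1]*np.cos(a),p[2]])
E
python3 - <<'E'
from h import *
from mv import *
p,r=get(); put(p+np.array([0,0,90]),r)
s=readout.sense(); print(s["tcp_pos"],s["ft_force"])
im,P,K,T=grab("side"); save(cv2.resize(im[120:280,190:350],None,fx=3.7,fy=3.7,interpolation=cv2.INTER_CUBIC),"s3.png")
L=loc(P,np.array([501.5,3,0]),7.7)
m=(L[...,0]>-16)&(L[...,0]<56)&(abs(L[...,1]+8)<24)&(L[...,2]<90)&(L[...,2]>40); X=L[m]; print("cas",len(X),np.percentile(X[:,2],[5,25,50,75,95]).round(1))
X=X[X[:,2]>57]; print(X.min(0),X.max(0)); A=np.c_[np.ones(len(X)),X[:,:2]]; print(np.linalg.lstsq(A,X[:,2],rcond=None)[0])
D=np.load("side0.npz"); L0=loc(D["P"],np.array([501.5,3,0]),7.7); h=L0-np.array([86,0,46])
m=(h[...,2]>30)&(h[...,2]<140)&(abs(h[...,1])<60)&(h[...,0]>-20)&(h[...,0]<70); X=h[m]
print("lid inner: x vs z"); 
for z in range(30,130,10):
    k=abs(X[:,2]-z)<5; print(z,k.sum(),X[k,0].round(0).min() if k.any() else "",np.median(X[k,0]).round(1) if k.any() else "",X[k,0].max().round(1) if k.any() else "")
E
```

```text
[521.69851654  -2.45862692 239.09299702] [ 0.5687489  -0.54479156 -1.02635307]
cas 637 [44.1 59.6 61.6 62.9 64.5]
[-15.99317001 -31.9777739   57.00940343] [55.11697363 15.29932032 67.08793013]
[ 6.19720923e+01 -4.34309023e-03 -8.42498508e-03]
lid inner: x vs z
30 53 23.0 24.8 26.9
40 109 24.0 25.8 28.8
50 105 25.0 27.2 30.3
60 103 26.0 28.7 30.3
70 115 27.0 30.0 32.4
80 84 29.0 31.2 33.6
90 1 30.0 29.7 29.7
100 0   
110 192 16.0 32.9 40.2
120 265 14.0 21.8 37.1
```

View pics/s3.png

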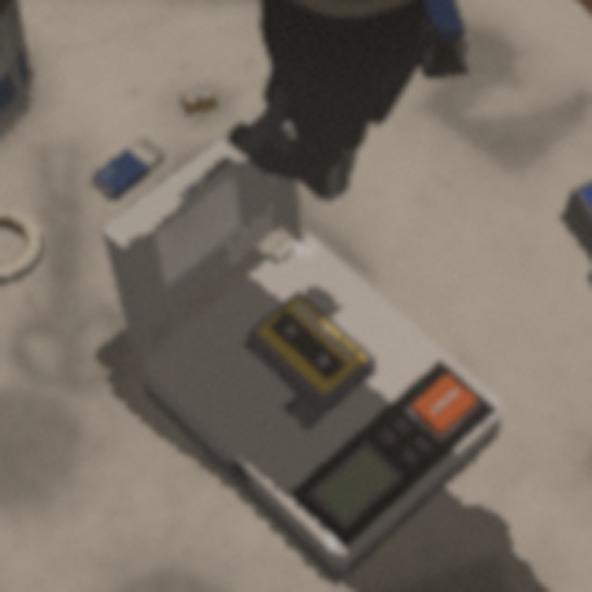

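The cassette sits level, with its top at 62 mm, which is the home height. It shows at (310,345) in the crop. The lid is at about 1.70 rad. Next I'll go round behind the lid with the fingers shut.

Run:
```python
from h import *
from mv import *
for a,z in ((-10,204),(100,204),(100,89),(62,89)): go((*lm((86+a,0,46+z)),7.7))
```

```text
[0.373, -0.054, -0.066] [0.0, 0.0, 0.0] rows>=1.1 max 0.373
[0.734, 0.001, -0.0] [0.0, 0.0, 0.0] rows>=2.2 max 0.734
[-0.0, -0.0, 0.766] [0.0, 0.0, 0.0] rows>=2.3 max 0.766
[-0.254, -0.001, 0.0] [0.0, 0.0, 0.0] rows>=0.8 max 0.254
```

{"fn": "step_arm", "kwargs": {
  "plan": [
    [[0.373,-0.054,-0.066],[0,0,0],1],
    [[0.373,-0.054,-0.066],[0,0,0],1],
    [[0.373,-0.054,-0.066],[0,0,0],1]
  ]
}}

```text
clock: 11.85
tcp_pos: [577.4, 14.0, 248.5]
orientation: [-179.9, 0.1, 7.8]
ft_force: [-0.7, 0.5, -0.6]
opening: -0.002
gripper_force: 0.0
```

{"fn": "step_arm", "kwargs": {
  "plan": [
    [[0.25,0,0],[0,0,0],1],
    [[0.5,0,0],[0,0,0],1],
    [[0.734,0.001,0],[0,0,0],1],
    [[0.734,0.001,0],[0,0,0],1],
    [[0.734,0.001,0],[0,0,0],1]
  ]
}}

```text
clock: 12.35
tcp_pos: [685.1, 27.8, 248.4]
orientation: [-180.0, 0.2, 7.7]
ft_force: [0.1, 0.1, 0.4]
opening: 0.0
gripper_force: 0.0
```

{"fn": "step_arm", "kwargs": {
  "plan": [
    [[0,0,0.2],[0,0,0],1],
    [[0,0,0.45],[0,0,0],1],
    [[0,0,0.65],[0,0,0],1],
    [[0,0,0.766],[0,0,0],1],
    [[0,0,0.766],[0,0,0],1],
    [[0,0,0.766],[0,0,0],1]
  ]
}}

```text
clock: 12.95
tcp_pos: [685.3, 27.6, 135.8]
orientation: [180.0, 0.0, 7.7]
ft_force: [0.0, 0.3, 0.8]
opening: -0.0
gripper_force: 0.0
```

{"fn": "step_arm", "kwargs": {
  "plan": [
    [[-0.1,0,0],[0,0,0],1],
    [[-0.2,-0.001,0],[0,0,0],1],
    [[-0.254,-0.001,0],[0,0,0],1],
    [[-0.254,-0.001,0],[0,0,0],1],
    [[-0.254,-0.001,0],[0,0,0],1]
  ]
}}

```text
clock: 13.45
tcp_pos: [648.9, 22.9, 136.1]
orientation: [180.0, -0.1, 7.7]
ft_force: [-0.4, -0.5, -0.2]
opening: -0.001
gripper_force: 0.0
```

{"fn": "step_arm", "kwargs": {
  "plan": [
    [[-0.05,0,0],[0,0,0],1],
    [[-0.1,0,0],[0,0,0],1],
    [[-0.15,0,0],[0,0,0],1],
    [[-0.2,0,0],[0,0,0],1],
    [[-0.25,0,0],[0,0,0],1],
    [[-0.3,0,0],[0,0,0],1],
    [[-0.35,0,0],[0,0,0],1],
    [[-0.4,0,0],[0,0,0],1]
  ]
}}

```text
clock: 14.25
tcp_pos: [587.9, 14.8, 134.9]
orientation: [180.0, 0.0, 7.7]
ft_force: [1.1, 0.2, 0.1]
opening: -0.002
gripper_force: 0.6
```

{"fn": "step_arm", "kwargs": {
  "plan": [
    [[-0.05,0,0],[0,0,0],1],
    [[-0.1,0,0],[0,0,0],1],
    [[-0.15,0,0],[0,0,0],1],
    [[-0.2,0,0],[0,0,0],1],
    [[-0.25,0,0],[0,0,0],1],
    [[-0.3,0,0],[0,0,0],1],
    [[-0.35,0,0],[0,0,0],1],
    [[-0.39,0,0],[0,0,0],1]
  ]
}}

```text
clock: 15.05
tcp_pos: [530.0, 6.9, 135.0]
orientation: [180.0, 0.0, 7.7]
ft_force: [1.9, 0.1, 0.5]
opening: 0.001
gripper_force: 0.4
```

Run:
```python
from h import *
from mv import *
p,r=get(); put(p+r.apply([-.79*150,0,0]),r)
im,P,K,T=grab("side"); h=loc(P,np.array([501.5,3,0]),7.7)-np.array([86,0,46])
m=(abs(h[...,1])<66)&(h[...,0]<10)&(h[...,0]>-140)&(h[...,2]>20)&(h[...,2]<130)&((abs(h[...,1])>45)); X=h[m]
for x in range(-130,10,10):
    k=abs(X[:,0]-x)<5
    if k.sum()>3: print(x,k.sum(),np.median(X[k,2]).round(1),X[k,2].max().round(1))
np.savez("side4.npz",im=im,P=P)
c=np.array([(-57,89)])
w=[]
for th in (.55,.4,.25,.12,0,-.03):
    w.append((-105*np.cos(th)+24*np.sin(th)+11,105*np.sin(th)+24*np.cos(th)))
print(get()[0],np.round(w,1).tolist())
```

```text
-90 36 80.4 84.6
-80 107 87.3 95.8
-70 60 93.0 97.8
-60 49 84.9 89.9
-50 48 75.6 80.6
-40 34 67.7 71.4
-30 24 58.0 62.6
-20 21 49.1 53.3
-10 20 40.4 45.6
0 20 31.7 34.8
[530.67788105   6.99457827 135.05      ] [[-66.0, 75.3], [-76.4, 63.0], [-84.8, 49.2], [-90.4, 36.4], [-94.0, 24.0], [-94.7, 20.8]]
```

{"fn": "step_arm", "kwargs": {
  "plan": [
    [[-0.04,0,0.04],[0,0,0],1],
    [[-0.077,0,0.081],[0,0,0],1],
    [[-0.113,0,0.123],[0,0,0],1],
    [[-0.147,0,0.165],[0,0,0],1],
    [[-0.178,0,0.213],[0,0,0],1],
    [[-0.205,0,0.26],[0,0,0],1],
    [[-0.225,0,0.305],[0,0,0],1],
    [[-0.242,0,0.349],[0,0,0],1]
  ]
}}

```text
clock: 15.9
tcp_pos: [494.4, 2.1, 82.0]
orientation: [180.0, 0.0, 7.7]
ft_force: [-0.7, -0.3, 0.9]
opening: -0.005
gripper_force: 0.4
```

{"fn": "step_arm", "kwargs": {
  "plan": [
    [[-0.008,0,0.025],[0,0,0],1],
    [[-0.014,0,0.045],[0,0,0],1],
    [[-0.016,0,0.06],[0,0,0],1],
    [[-0.016,0,0.07],[0,0,0],1],
    [[-0.016,0,0.078],[0,0,0],1],
    [[-0.016,0,0.078],[0,0,0],1]
  ]
}}

```text
clock: 16.5
tcp_pos: [492.6, 1.9, 70.9]
orientation: [-180.0, -0.0, 7.7]
ft_force: [0.4, 0.8, 0.2]
opening: 0.002
gripper_force: 0.0
```

{"fn": "step_arm", "kwargs": {
  "plan": [
    [[0,0,0.004],[0,0,0],1],
    [[0,0,0.008],[0,0,0],1],
    [[0,0,0.01],[0,0,0],1],
    [[0,0,0.01],[0,0,0],1]
  ]
}}

```text
clock: 16.9
tcp_pos: [492.5, 1.9, 70.0]
orientation: [180.0, -0.0, 7.7]
ft_force: [-1.5, -1.3, 8.0]
opening: 0.005
gripper_force: 4.2
```

The hard stop is at 70.0 mm, so the lid is closed. I'll lift off, check by depth and move to the key.

Run:
```python
from h import *
from mv import *
p,r=get(); put(p+r.apply(np.array([-.242-.016,0,.349+.078+.01])*150),r)
print(get()[0])
go((*(get()[0]+[0,0,45]),7.7),(*lm((-64,-44,110)),7.7),(*lm((-64,-44,62)),7.7))
```

```text
[492.32773681   1.80261946  69.5       ]
[-0.0, 0.0, -0.3] [0.0, 0.0, 0.0] rows>=0.9 max 0.3
[-0.365, 0.294, 0.03] [0.0, 0.0, 0.0] rows>=1.4 max 0.365
[-0.0, -0.0, 0.32] [0.0, 0.0, 0.0] rows>=1.0 max 0.32
```

{"fn": "step_arm", "kwargs": {
  "plan": [
    [[0,0,-0.1],[0,0,0],1],
    [[0,0,-0.3],[0,0,0],1],
    [[0,0,-0.3],[0,0,0],1]
  ]
}}

```text
clock: 17.2
tcp_pos: [494.5, 2.3, 117.4]
orientation: [180.0, -0.3, 7.7]
ft_force: [0.3, 0.8, 0.2]
opening: 0.001
gripper_force: 0.0
```

{"fn": "step_arm", "kwargs": {
  "plan": [
    [[-0.15,0.12,0.01],[0,0,0],1],
    [[-0.365,0.294,0.03],[0,0,0],1],
    [[-0.365,0.294,0.03],[0,0,0],1],
    [[-0.365,0.294,0.03],[0,0,0],1],
    [[-0.365,0.294,0.03],[0,0,0],1]
  ]
}}

```text
clock: 17.7
tcp_pos: [444.8, -48.6, 110.0]
orientation: [-180.0, -0.1, 7.7]
ft_force: [0.7, 0.7, -0.7]
opening: 0.001
gripper_force: 0.0
```

Run:
```python
from h import *
s=readout.sense(); print(s["tcp_pos"],s["ft_force"],"target",lm((-64,-44,56)))
im,P,K,T=grab("side"); L=loc(P,np.array([501.5,3,0]),7.7)
m=(L[...,0]>-30)&(L[...,0]<80)&(abs(L[...,1])<66)&(L[...,2]>40)&(L[...,2]<85); X=L[m]; A=np.c_[np.ones(len(X)),X[:,:2]]
print("lid top",np.percentile(X[:,2],[10,50,90]),np.linalg.lstsq(A,X[:,2],rcond=None)[0])
hsv=cv2.cvtColor(im,cv2.COLOR_RGB2HSV); m=(hsv[...,0]<14)&(hsv[...,1]>150)&(hsv[...,2]>90)&(abs(L[...,0]+64)<25)&(abs(L[...,1]+44)<30); X=L[m]; print("key",len(X),X.min(0),X.max(0),np.median(X,0))
save(cv2.resize(im[120:300,190:370],None,fx=3.3,fy=3.3,interpolation=cv2.INTER_CUBIC),"s5.png")
```

```text
[444.81877998 -48.63154744 110.04661831] [ 0.73064703  0.7052244  -0.68076549] target [443.97246738 -49.17837665  56.        ]
lid top [67.13050651 69.3444762  71.54232814] [ 6.93440921e+01 -1.10378728e-03  1.79475530e-03]
key 3 [-73.26940411 -51.66159977  57.00833756] [-70.59316904 -40.8442462   58.30565561] [-72.01740282 -49.36360189  57.52650847]
```

View pics/s5.png

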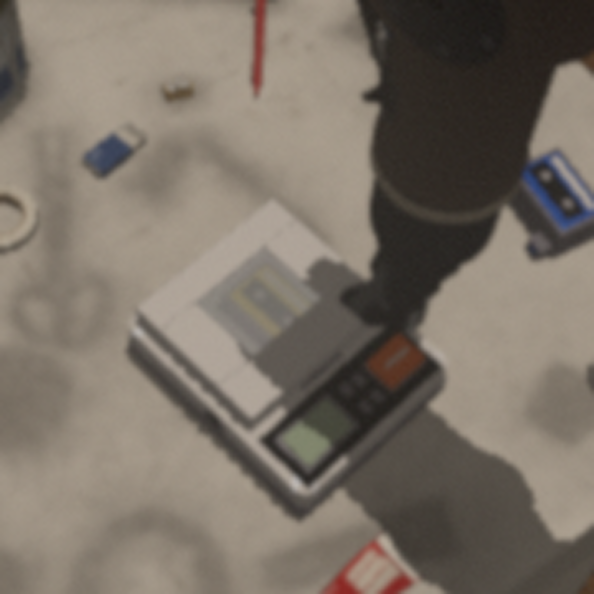

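The lid is flat at 69.3 mm with the cassette visible through its window at (265,300). The key at (398,360) lies under the fingers, so I'll press it now.

{"fn": "step_arm", "kwargs": {
  "plan": [
    [[0,0,0.15],[0,0,0],1],
    [[0,0,0.32],[0,0,0],1],
    [[0,0,0.32],[0,0,0],1],
    [[0,0,0.34],[0,0,0],1],
    [[0,0,0.35],[0,0,0],1],
    [[0,0,0.36],[0,0,0],1],
    [[0,0,0.37],[0,0,0],1],
    [[0,0,0.37],[0,0,0],1]
  ]
}}

```text
clock: 18.55
tcp_pos: [444.7, -49.1, 55.0]
orientation: [180.0, -0.1, 7.7]
ft_force: [0.9, 0.9, 3.0]
opening: -0.0
gripper_force: 1.8
```

{"fn": "step_arm", "kwargs": {
  "plan": [
    [[0,0,0.007],[0,0,0],1],
    [[0,0,0.014],[0,0,0],1],
    [[0,0,0.02],[0,0,0],1],
    [[0,0,0.024],[0,0,0],1],
    [[0,0,0.024],[0,0,0],1],
    [[0,0,0.024],[0,0,0],1]
  ]
}}

```text
clock: 19.15
tcp_pos: [444.7, -49.1, 51.2]
orientation: [180.0, -0.1, 7.7]
ft_force: [0.3, 0.5, 6.9]
opening: 0.003
gripper_force: 3.3
```

{"fn": "step_arm", "kwargs": {
  "plan": [
    [[0,0,0.002],[0,0,0],1],
    [[0,0,0.004],[0,0,0],1],
    [[0,0,0.004],[0,0,0],1],
    [[0,0,0.004],[0,0,0],1]
  ]
}}

```text
clock: 19.55
tcp_pos: [444.8, -49.1, 51.0]
orientation: [180.0, -0.1, 7.7]
ft_force: [-1.3, 0.9, 15.0]
opening: -0.001
gripper_force: 7.2
```

{"fn": "step_arm", "kwargs": {
  "plan": [
    [[0,0,-0.0015],[0,0,0],1],
    [[0,0,-0.0015],[0,0,0],1],
    [[0,0,-0.0015],[0,0,0],1]
  ]
}}

```text
clock: 19.85
tcp_pos: [444.8, -49.1, 51.1]
orientation: [180.0, -0.1, 7.7]
ft_force: [-0.9, 0.0, 10.6]
opening: 0.001
gripper_force: 5.4
```

The key is on its stop, held with 10.6 N against 7 N of spring. Handing in.

```bash
python3 -c "
from h import *
s=readout.sense(); print(s['tcp_pos'],s['ft_force']); print(workorder.hand_in())"
```

```text
[444.77120447 -49.14697999  51.06952919] [-0.86719943  0.02782602 10.57311367]
the job is handed in; nothing more can be done
None
```

The job is handed in at about 20 s: the yellow cassette is fully home in its bay, the lid is closed, and the arm is still holding the orange feed key down on its stop with about 10.6 N. The blue cassette and other desk items were not touched, though I did not measure their positions again at the end.

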